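# Index the lens holder on the tilted polishing spindle and seat it

## Robot

A 6-joint arm with a two-finger parallel gripper is mounted at the origin on the work surface. World frame = base frame: x ahead of the robot, y to its left, z up, the work surface at z = 0. Lengths are in m, angles in rad, forces in N, time in s.
With the tool pointing down it reaches from about 0.35 to 0.975 m from the base axis. Payload 4.9 kg.
Tool frame: the origin (TCP) lies midway between the tips of the shut fingers; the grasp point (between the pads) lies ctrl.grip_point_offset behind it (ctrl.grip_point_offset is the distance from the TCP to the grasp point, in m); x points along the fingers, y is the direction in which the jaws open and shut, and the axes are right-handed (so a half turn about x gives the same grasp; the last joint's range is limited). The gripper opens to 85 mm and grips with 20 to 120 N. Pads are 22 mm wide; open, the fingers measure 114 mm over their backs; the gripper's body (76 mm by 85 mm) begins 54 mm behind the grasp point. The pads swing forward as they close: fully open they stand 13 mm farther back than shut.
Start: joints at [-1.252, 0.053, 1.613, -0, 1.476, -0.119], TCP at [0.265, -0.566, 0.231] pointing down, gripper open.
Joint ranges: [-3.01, 3.01], [-1.01, 2.22], [0.06, 2.58], [-1.02, 4.17], [0.09, 2.62], [-3.14, 3.14]. Speed limits (rad/s): [2.57, 2.57, 3.14, 3.14, 3.14, 3.14].

## Interface

Orientations are given as a rotation vector (axis times angle).
In Python, from station import ctrl gives the robot as it stands. The module is installed in compiled form; this text tells all that it offers.
- The arm moves only by the tool drive_tool, never from a script. Its argument "commands" is text: rows parted by semicolons, each of 5 numbers parted by spaces: the closure, from -1 (fully open) to 1 (shut), so that 0 is half open, then the shift along the tool's x, y, z in units of 40 mm (1.0 is 40 mm), then the turn about the tool's x in units of 5 degrees (1.0 is 5 degrees). A call has 1 to 8 rows; each row is the pose to reach, as a shift and turn from the pose commanded when the call began, along the tool's axes at that moment; what a row does not reach only later rows make up. A row lasts 1/12 s, in which the tool goes at most 41.7 mm and 7.16 degrees, less where a joint would pass 70% of its speed; a pose out of reach is approached as far as the arm can. A call with a gripper value outside its range is refused whole. The fingers move at their own pace and stop on an object; "newtons" is the grip in N (left out, the last holds). Time passes only in rows, so rows that repeat a pose let the fingers close. It gives the time, the measured TCP pose, the force and the opening at its end, in the units of the state.
- ctrl.get_obs(): the state, without advancing time (a new reading comes with each control period).
- ctrl.get_image(name): name is "scene" or "side" or "wrist"; returns (picture, depth): 384x512x3 uint8, blue, green, red; 384x512 float32, m along the optical axis (not along the pixel's ray), 0 where there is no reading.
- ctrl.camera_info(name): a dict with "K" (3x3 intrinsics, pixels), "T" (4x4, takes a point from camera to world coordinates). Camera axes: x right, y down, z forward; pixel columns grow to the right and rows downward; lengths in m; the calibration is good to about 2 mm. A picture is of the moment at which its call begins: read the wrist's pose just before it. camera_info takes no time and is no camera call; for the wrist camera it gives the pose at the moment of the call.
- ctrl.finish_job(): hands the job in, once; it reports no verdict.
The state is a dict: "t": time; "q": joint angles; "dq": joint speeds; "effort": joint torques, N m; "tool_pos": TCP position; "tool_rot": TCP orientation; "contact_force": force on the tool from outside, world axes, zero at the start; "wrist_torque": the same for the moment, N m; "opening": finger opening in m.
Only numpy, scipy, OpenCV 4.12 (cv2) and the standard library are available. Lean on these libraries where they do the work, as an engineer would, in place of code of your own. Each camera call takes 0.05 s, during which the arm holds its last target.

## Task

The blue lens holder has been set on the nose of the leaning polishing spindle, but its three holes are not over the three brass studs, so it is riding on the stud tips. Turn it on the nose until the holes line up with the studs (the yellow marks on the rim of the faceplate show where the studs are; any hole may go on any stud), push it down along the leaning axis until it sits fully home and flat on the faceplate, and let go. Leave the other things on the cart where they are.

Things in the scene. Friction and masses are not known exactly. Their poses are not given: they have to be found in the camera images.
- hub: Round dark steel faceplate of a spindle head, 160 mm across, 14 mm thick; the spindle is braked and will not turn by hand. Origin: centre of its upper face, 120 mm above the cart top. z: out of the face along the spindle axis, leaning 30 degrees from vertical (roughly towards the robot); x: towards stud0. On the origin stands a plain steel nose, 38 mm diameter, 36 mm tall, its top 4 mm bevelled.
- stud0 (a point): Tip of one of three fixed brass studs on the faceplate: 10 mm diameter, 20 mm tall, tip bevelled over 2.5 mm, parallel to hub z, on a 46 mm radius at 0 (this one), 120 and 240 degrees from hub x. Outside each stud a flat yellow mark lies on the face from 66 to 79 mm radius. Axes as the hub's.
- holder_center (a point): Centre of the loose blue lens holder (0.4 kg, 52 mm tall), on its axis 26 mm above its underside; z up along its axis. Round flange 128 mm across, 12 mm thick; on it a plain round tube 48 mm across, from 12 to 52 mm above the underside, closed by a recessed lens. Grip the tube across, any direction, tips clear of the flange. Starts on the stud tips (z about 46 mm in the hub frame); home is 26 mm.
- hole0 (a point): Centre of one of the holder's three through holes, at its underside: each 16 mm wide, ringed in white on top, on a 46 mm radius at 0 (this one), 120 and 240 degrees from the holder's x; axes as the holder's. The holder's bore is 40 mm across and 45 mm deep from below, over the nose. It starts turned at least 17 degrees away from fitting; no spring or catch.
- mortar: White porcelain mortar, 112 mm across and 68 mm tall, standing; origin under its centre. A bystander.
- pestle: White porcelain pestle lying down, 118 mm long; origin under its middle. A bystander.
- cell_a: Lens in an aluminium cell, 68 mm across and 27 mm tall, standing beside the spindle head; origin under its centre. A bystander.
- cell_b: A second lens in an aluminium cell, same size; origin under its centre. A bystander.
- collet: Brass collet, 48 mm across the head and 66 mm tall, standing beside the spindle head; origin under its centre. A bystander.
- bottle: Closed amber bottle, 60 mm across and about 130 mm tall; origin under its centre. A bystander.
- spanner: Steel spanner lying down, 180 mm long; origin near its middle. A bystander.
Mind the look-alikes: they are no part of the job. Of the things that look like the part that bears hub, the largest one is meant.

How it is judged:
By the outcome, as a careful person would: the job done as asked, in the order asked, and still so for the second after the job is handed in, with the robot touching nothing.
It also fails if it takes over 32 s, if anything falls off the work surface, if the arm or the gripper's body presses on something with over 40 N, if the wrist force passes 120 N, or if a joint passes its speed limit or range.

## Working session

There is one attempt and no reset: what is moved stays moved. The work goes in short steps, Python scripts to look and compute and a tool call to move; the robot and the scene stay as the last step left them, time stands still between calls to the robot, and variables do not carry over. Pictures are saved under pics/ and viewed, and the job is handed in when it is done.

Besides the shell and the picture viewer there is one more tool, called by a JSON object that holds its "fn" and its "kwargs". drive_tool: Moves the arm, as the interface text tells. Its arguments: {"type":"object","properties":{"commands":{"type":"string"},"newtons":{"type":"number"}},"required":["commands"]}

```bash
mkdir -p pics
cat > h.py <<'E'
import numpy as np,cv2
from station import ctrl
from scipy.spatial.transform import Rotation as R
def grab(n,tag):
    inf=ctrl.camera_info(n); im,d=ctrl.get_image(n)
    cv2.imwrite(f'pics/{tag}.png',im); np.savez(f'{tag}.npz',im=im,d=d,K=inf['K'],T=inf['T'])
    return im,d,inf['K'],inf['T']
def load(tag):
    z=np.load(f'{tag}.npz'); return z['im'],z['d'],z['K'],z['T']
def cloud(d,K,T):
    v,u=np.mgrid[:d.shape[0],:d.shape[1]]
    P=np.stack([(u-K[0,2])/K[0,0]*d,(v-K[1,2])/K[1,1]*d,d],-1)
    return P@T[:3,:3].T+T[:3,3]
E
python3 - <<'E'
from h import *
o=ctrl.get_obs(); print(o, ctrl.grip_point_offset)
for n in('scene','side','wrist'):
    im,d,K,T=grab(n,n+'0'); print(n,K[0,0],K[0,2],K[1,2],T.round(3).tolist(), (d>0).mean())
E
```

```text
{'t': 0.0, 'q': array([-1.25200210e+00,  5.33606250e-02,  1.61428318e+00, -1.11408848e-05,
        1.47600765e+00, -1.18998745e-01]), 'dq': array([ 0.00055763, -0.00152349, -0.00051319,  0.00221255, -0.00185643,
       -0.00132752]), 'effort': array([ 2.23905125e-03, -3.93683553e+01, -3.70176315e+01, -1.22629416e-05,
        6.91286725e-03,  2.14570974e-05]), 'tool_pos': array([ 0.26476578, -0.56546294,  0.23006715]), 'tool_rot': array([ 1.97966776,  0.4425252 , -1.9801066 ]), 'contact_force': array([ 0.25659557, -0.66812544, -0.77771987]), 'wrist_torque': array([-0.04656785,  0.04431726,  0.01262054]), 'opening': 0.0851026599990118} 0.0187
scene 357.04080891110203 257.51921074884706 192.83674241667237 [[0.667, 0.514, -0.54, 1.136], [0.745, -0.46, 0.482, -0.499], [-0.001, -0.724, -0.689, 0.851], [0.0, 0.0, 0.0, 1.0]] 0.9960428873697916
side 471.8410400303513 254.15611411162624 195.49673307408344 [[-0.885, -0.353, 0.305, 0.138], [-0.466, 0.668, -0.58, 0.757], [0.001, -0.655, -0.756, 1.138], [0.0, 0.0, 0.0, 1.0]] 0.9960886637369791
wrist 265.9914527417846 257.1534803026922 192.56543679978253 [[0.424, -0.868, -0.26, 0.33], [-0.906, -0.407, -0.119, -0.535], [-0.002, 0.286, -0.958, 0.372], [0.0, 0.0, 0.0, 1.0]] 0.99603271484375
```

View pics/scene0.png

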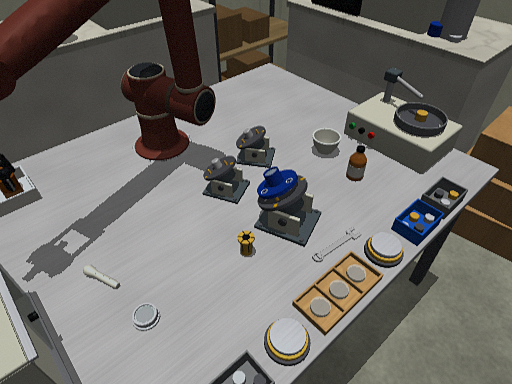

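View pics/side0.png

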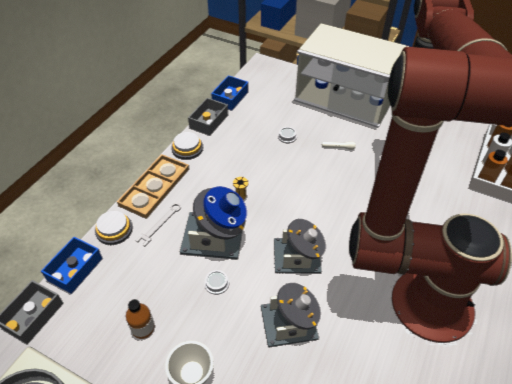

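View pics/wrist0.png

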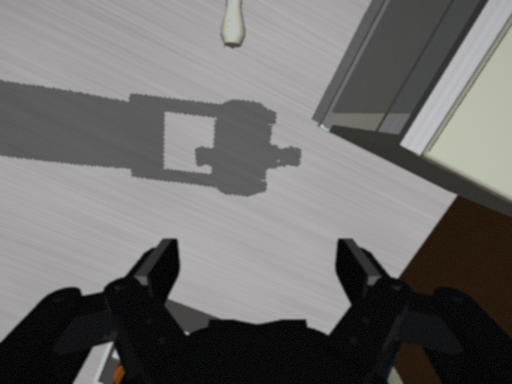

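The scene view shows the holder at about (282,188) and the side view at (225,208), on the largest spindle head. Two smaller look-alike heads are empty. Next I zoom in and fit the flange plane.

```bash
cat > meas.py <<'E'
from h import *
def blue(im,box):
    h=cv2.cvtColor(im,cv2.COLOR_BGR2HSV); m=cv2.inRange(h,(105,120,40),(130,255,255))
    k=np.zeros_like(m); u0,v0,u1,v1=box; k[v0:v1,u0:u1]=m[v0:v1,u0:u1]; return k
def ransac(P,tol=.0015,n=400,up=None):
    rng=np.random.default_rng(0);best=None
    for _ in range(n):
        a,b,c=P[rng.choice(len(P),3,replace=False)]
        N=np.cross(b-a,c-a);l=np.linalg.norm(N)
        if l<1e-6: continue
        N/=l
        if abs(N[2])<.75 or abs(N[2])>.95: continue
        i=abs((P-a)@N)<tol
        if best is None or i.sum()>best.sum(): best=i
    Q=P[best];c=Q.mean(0);N=np.linalg.svd(Q-c)[2][2]; N*=np.sign(N[2]); return c,N,best
E
python3 - <<'E'
from meas import *
for tag,box in(('scene0',(245,155,325,245)),('side0',(175,175,265,260))):
    im,d,K,T=load(tag)
    u0,v0,u1,v1=box
    cv2.imwrite(f'pics/{tag}_z.png',cv2.resize(im[v0:v1,u0:u1],None,fx=7,fy=7,interpolation=cv2.INTER_CUBIC)[:600])
    m=blue(im,box); P=cloud(d,K,T)[m>0]
    c,N,b=ransac(P); print(tag,len(P),b.sum(),c.round(4),N.round(3),np.degrees(np.arccos(N[2])))
E
```

```text
scene0 780 378 [0.5983 0.0564 0.1542] [-0.464 -0.187  0.866] 30.048725570691236
side0 1152 483 [0.5878 0.0755 0.1491] [-0.463 -0.168  0.87 ] 29.532056012322233
```

View pics/scene0_z.png

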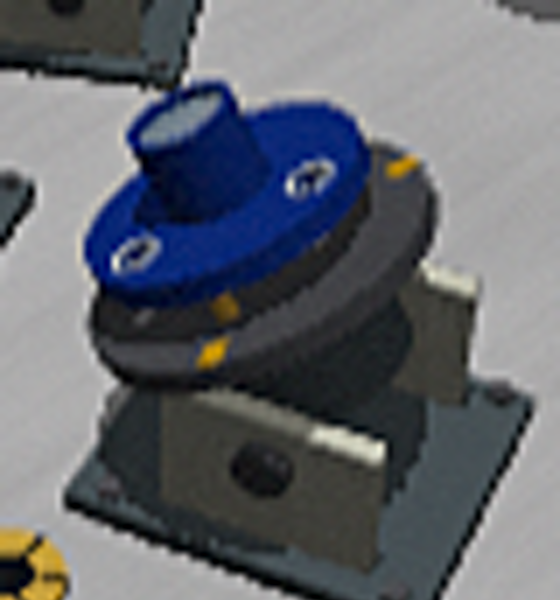

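View pics/side0_z.png

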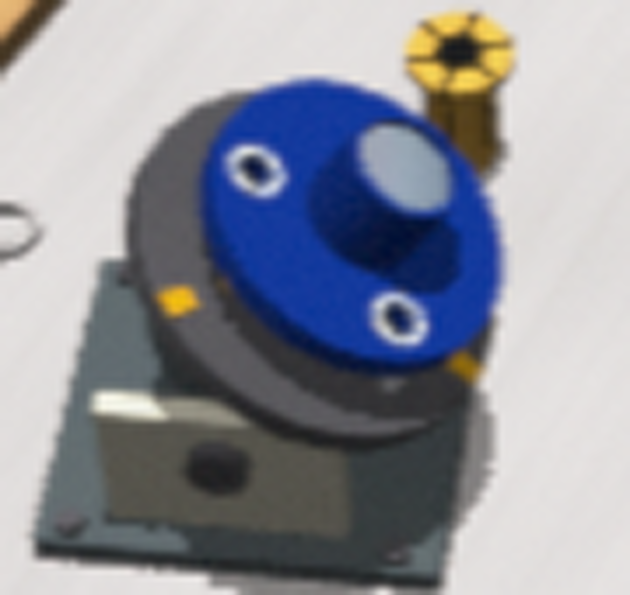

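```bash
cat >> meas.py <<'E'
def ray(u,v,K,T,p0,N):
    r=T[:3,:3]@np.array([(u-K[0,2])/K[0,0],(v-K[1,2])/K[1,1],1]); o=T[:3,3]
    return o+r*((p0-o)@N/(r@N))
def proj(P,K,T):
    c=(P-T[:3,3])@T[:3,:3]; return np.array([K[0,0]*c[0]/c[2]+K[0,2],K[1,1]*c[1]/c[2]+K[1,2]])
def blobs(m,amin=3):
    n,l,s,c=cv2.connectedComponentsWithStats(m,connectivity=8); return [(c[i],s[i,4]) for i in range(1,n) if s[i,4]>=amin]
E
python3 - <<'E'
from meas import *
from scipy.optimize import least_squares
views=(('scene0',(245,155,325,245)),('side0',(175,175,265,260)))
az=[];pl=[]
for tag,box in views:
    im,d,K,T=load(tag); P=cloud(d,K,T)[blue(im,box)>0]; c,N,b=ransac(P); az.append(np.arctan2(N[1],N[0]));pl.append((c,N,P[b]))
print(np.degrees(az))
a=np.mean(az); N=np.array([np.cos(a)/2,np.sin(a)/2,np.cos(np.pi/6)])
e1=np.array([np.cos(a)*N[2],np.sin(a)*N[2],-.5]); e2=np.cross(N,e1)
print('plane offs',[c@N for c,_,_ in pl])
# circle fit of edge points per view + lens
for (tag,box),(c,_,Q) in zip(views,pl):
    im,d,K,T=load(tag)
    xy=np.c_[Q@e1,Q@e2].astype(np.float32)
    print(tag,'mec',cv2.minEnclosingCircle(xy))
    h=cv2.cvtColor(im,cv2.COLOR_BGR2HSV); u0,v0,u1,v1=box
    k=np.zeros(h.shape[:2],np.uint8);k[v0:v1,u0:u1]=255
    kk=cv2.dilate(blue(im,box),np.ones((3,3)))
    w=cv2.inRange(h,(0,0,150),(180,110,255))&k
    y=cv2.inRange(h,(12,140,120),(32,255,255))&k
    for n,mm in(('w',w),('y',y)):
        for c_,s in blobs(mm):
            if s>300: continue
            print(tag,n,c_.round(1),s)
E
```

```text
[-158.01155931 -160.0269772 ]
plane offs [np.float64(-0.15593188675291036), np.float64(-0.1587868789888634)]
scene0 mec ((-0.5700697302818298, 0.15276384353637695), 0.06390546262264252)
scene0 w [291.7 178.3] 3
scene0 w [286. 181.] 3
scene0 w [261.6 191. ] 5
scene0 w [266.7 190. ] 3
scene0 w [294.6 217.8] 28
scene0 y [301.9 178.4] 7
scene0 y [274.7 205. ] 9
scene0 y [249.1 237.1] 66
side0 mec ((-0.5702086687088013, 0.1479201316833496), 0.06539856642484665)
side0 w [232.3 198.5] 110
side0 w [211.1 199. ] 33
side0 w [231.5 220. ] 32
side0 w [193.1 232.5] 37
side0 w [229. 259.] 3
side0 y [240.1 182.6] 97
side0 y [199.8 217.5] 17
side0 y [241. 227.] 7
```

Run:
```python
from meas import *
a=np.radians(-159); N=np.array([np.cos(a)/2,np.sin(a)/2,np.cos(np.pi/6)])
e1=np.array([np.cos(a)*N[2],np.sin(a)*N[2],-.5]); e2=np.cross(N,e1)
C0=-.5701*e1+.1503*e2-.1573*N   # flange top centre
print('C top',C0,'hub est',C0-.032*N,' expected z .120')
ang=lambda p,o:(np.degrees(np.arctan2((p-o)@e2,(p-o)@e1)),np.hypot((p-o)@e2,(p-o)@e1)*1e3)
H=C0-.032*N
for tag,holes,marks in(('scene0',[(288.9,180.1),(264.0,190.9)],[(301.9,178.4),(274.7,205)]),('side0',[(211.1,199),(231.5,220)],[(199.8,217.5),(241,227)])):
    im,d,K,T=load(tag)
    for p in holes: x=ang(ray(*p,K,T,C0,N),C0); print(tag,'hole',x,x[0]%120)
    for p in marks: x=ang(ray(*p,K,T,H,N),H); print(tag,'mark',x,x[0]%120)
```

```text
C top [0.58821714 0.06480231 0.1488242 ] hub est [0.60315443 0.0705362  0.12111139]  expected z .120
scene0 hole (np.float64(-179.18317189684814), np.float64(43.67080630585167)) 60.81682810315186
scene0 hole (np.float64(58.049770493378986), np.float64(46.845766638824095)) 58.049770493378986
scene0 mark (np.float64(-134.45729371893458), np.float64(71.88622718708812)) 105.54270628106542
scene0 mark (np.float64(100.75625366258038), np.float64(71.07065881785694)) 100.75625366258038
side0 hole (np.float64(-177.79404643406644), np.float64(45.5325275717561)) 62.205953565933555
side0 hole (np.float64(-58.916937523325544), np.float64(46.10782816891417)) 61.083062476674456
side0 mark (np.float64(-137.379423315144), np.float64(73.63669464714279)) 102.62057668485599
side0 mark (np.float64(-18.27718437192695), np.float64(71.77397047593766)) 101.72281562807305
```

```bash
cat > go.py <<'E'
from meas import *
def rel(target):
    o=ctrl.get_obs(); Rm=R.from_rotvec(o['tool_rot']).as_matrix()
    y=Rm[:,1]
    print('t',o['t'],'pos',o['tool_pos'].round(4),'toolx',Rm[:,0].round(3),'y az',np.degrees(np.arctan2(y[1],y[0])).round(2),'q6',o['q'][5].round(2),'open',o['opening'].round(4),'F',o['contact_force'].round(1))
    print('shift/40mm',(Rm.T@(np.array(target)-o['tool_pos'])/.04).round(3))
E
python3 -c "
from go import *
rel([.5756,.060,.26])"
```

```text
Traceback (most recent call last):
  File "go.py", line 5, in rel
    print('t',o['t'],'pos',o['tool_pos'].round(4),'toolx',Rm[:,0].round(3),'y az',np.degrees(np.arctan2(y[1],y[0])).round(2),'q6',o['q'][5].round(2),'open',o['opening'].round(4),'F',o['contact_force'].round(1))
                                                                                                                                                            ^^^^^^^^^^^^^^^^^^
AttributeError: 'float' object has no attribute 'round'
```

```bash
sed -i "s/o\['opening'\].round(4)/round(o['opening'],4)/" go.py
python3 -c "
from go import *
rel([.5756,.060,.26])"
```

```text
t 0.15 pos [ 0.2648 -0.5656  0.2303] toolx [-0.001  0.002 -1.   ] y az -64.92 q6 -0.12 open 0.0853 F [ 0.8 -1.   0. ]
shift/40mm [ -0.721 -10.872 -13.668]
```

{"fn": "drive_tool", "kwargs": {"commands": "-1 -0.4 -0.5 -0.6 0; -1 -0.7 -1.1 -1.3 0; -1 -0.7 -1.7 -2.1 0; -1 -0.7 -2.3 -2.9 0.5; -1 -0.7 -2.9 -3.7 1; -1 -0.7 -3.5 -4.5 1.5; -1 -0.7 -4.1 -5.2 2; -1 -0.7 -4.7 -6 2.5", "newtons": 40}}

```text
t: 0.82
tool_pos: [0.4027, -0.2923, 0.259]
tool_rot: [2.107, 0.229, -2.107]
contact_force: [0.9, -0.1, -0.2]
opening: 0.0853
```

```bash
python3 -c "
from go import *
rel([.5756,.060,.26])"
```

```text
t 0.8167 pos [ 0.4027 -0.2923  0.259 ] toolx [-0.  0. -1.] y az -77.58 q6 0.58 open 0.0853 F [ 0.9 -0.1 -0.2]
shift/40mm [-0.025 -7.671 -6.115]
```

{"fn": "drive_tool", "kwargs": {"commands": "-1 0 -0.8 -0.6 0; -1 0 -1.6 -1.2 0.2; -1 0 -2.4 -1.8 0.4; -1 0 -3.2 -2.4 0.7; -1 0 -4 -3 0.7; -1 0 -4.8 -3.6 0.7; -1 0 -5.6 -4.2 0.7; -1 0 -6.2 -4.7 0.7"}}

```text
t: 1.48
tool_pos: [0.5324, -0.0081, 0.2591]
tool_rot: [2.138, 0.172, -2.138]
contact_force: [0.5, 0.3, -0.4]
opening: 0.0855
```

```bash
python3 -c "
from go import *
rel([.5756,.060,.26])
grab('wrist','wrist1')"
```

```text
t 1.4833 pos [ 0.5324 -0.0081  0.2591] toolx [-0.     0.001 -1.   ] y az -80.82 q6 1.26 open 0.0855 F [ 0.5  0.3 -0.4]
shift/40mm [-0.022 -1.509 -1.338]
```

View pics/wrist1.png

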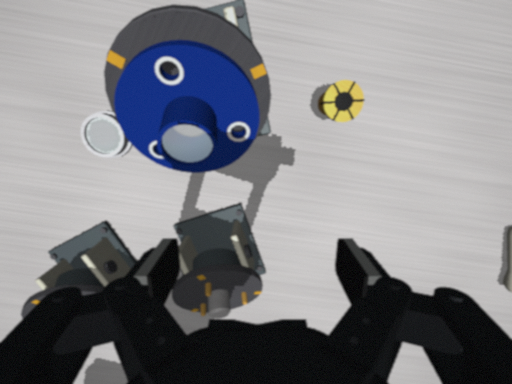

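The wrist view shows the holder from above, with rings at about (170,70) and (238,131) and marks at (116,60) and (259,72). I use it to check the axis and angles.

```bash
cat > wr.py <<'E'
from meas import *
def analyse(tag,box,az=-159.,H=np.array([.603,.0705,.120]),lift=.020,fit=True):
    im,d,K,T=load(tag); m=blue(im,box); P=cloud(d,K,T)[m>0]
    c,N,b=ransac(P); print('plane az',np.degrees(np.arctan2(N[1],N[0])).round(2),'tilt',np.degrees(np.arccos(N[2])).round(2),b.sum())
    a=np.radians(az); N=np.array([np.cos(a)/2,np.sin(a)/2,np.cos(np.pi/6)])
    e1=np.array([np.cos(a)*N[2],np.sin(a)*N[2],-.5]); e2=np.cross(N,e1)
    Q=P[b]; xy=np.c_[(Q-H)@e1,(Q-H)@e2].astype(np.float32)
    (cx,cy),r=cv2.minEnclosingCircle(xy); print('mec rel H mm',round(cx*1e3,1),round(cy*1e3,1),'r',round(r*1e3,1),'axial',(np.median((Q-H)@N)*1e3).round(2))
    h=cv2.cvtColor(im,cv2.COLOR_BGR2HSV); u0,v0,u1,v1=box
    k=np.zeros(h.shape[:2],np.uint8);k[v0:v1,u0:u1]=255
    y=cv2.inRange(h,(12,140,100),(32,255,255))&k
    w=cv2.inRange(h,(0,0,130),(180,120,255))&k
    out=cx*e1+cy*e2
    for n,mm,p0 in(('mark',y,H),('ring',w,H+N*(lift+.012))):
        ctr=p0+(out if n=='ring' else 0)
        for cc,s in blobs(mm,8):
            p=ray(*cc,K,T,p0,N)-ctr; x=np.degrees(np.arctan2(p@e2,p@e1)); r=np.hypot(p@e2,p@e1)*1e3
            if (n=='mark' and 62<r<82) or (n=='ring' and 38<r<54): print(n,cc.round(1),s,'ang',x.round(1),'mod',(x%120).round(1),'r',r.round(1))
E
python3 -c "
from wr import *
analyse('wrist1',(95,0,275,180))"
```

```text
plane az -158.25 tilt 30.03 9287
mec rel H mm 1.3 0.9 r 64.3 axial 31.74
mark [115.6  59.3] 197 ang -137.0 mod 103.0 r 71.9
mark [258.   70.9] 147 ang 102.4 mod 102.4 r 72.7
ring [168.9  70.2] 442 ang -179.3 mod 60.7 r 46.1
ring [239.6 127.8] 185 ang 65.8 mod 65.8 r 46.2
ring [153.8 149.9] 126 ang -63.7 mod 56.3 r 51.7
```

```bash
python3 -c "
from go import *
rel([.5750,.0585,.152])"
```

```text
t 1.5333 pos [ 0.5339 -0.0045  0.2589] toolx [ 0.001  0.004 -1.   ] y az -80.62 q6 1.26 open 0.0856 F [-2.2  2.4 -0.6]
shift/40mm [ 2.681 -1.377 -1.266]
```

{"fn": "drive_tool", "kwargs": {"commands": "-1 0 -0.7 -0.6 0; -1 0 -1.35 -1.25 0; -1 0 -1.35 -1.25 0; -1 0 -1.35 -1.25 0"}}

```text
t: 1.87
tool_pos: [0.5731, 0.0514, 0.2585]
tool_rot: [2.136, 0.173, -2.139]
contact_force: [-0.2, 0.6, -1.3]
opening: 0.0855
```

```bash
python3 -c "
from go import *
rel([.5750,.0585,.152])"
```

```text
t 1.8667 pos [0.5731 0.0514 0.2585] toolx [-0.002 -0.    -1.   ] y az -80.77 q6 1.37 open 0.0855 F [-0.2  0.6 -1.3]
shift/40mm [ 2.661 -0.168 -0.081]
```

{"fn": "drive_tool", "kwargs": {"commands": "-1 0.4 -0.15 -0.08 0; -1 1.2 -0.17 -0.08 0; -1 2 -0.17 -0.08 0; -1 2.4 -0.17 -0.08 0; -1 2.65 -0.17 -0.08 0; -1 2.65 -0.17 -0.08 0"}}

```text
t: 2.37
tool_pos: [0.5729, 0.0565, 0.1503]
tool_rot: [2.134, 0.169, -2.145]
contact_force: [-0.8, -0.6, -0.0]
opening: 0.0855
```

```bash
python3 -c "
from go import *
rel([.5750,.0585,.152])
grab('wrist','wrist2')"
```

```text
t 2.3667 pos [0.5729 0.0565 0.1503] toolx [-0.005 -0.    -1.   ] y az -80.99 q6 1.38 open 0.0855 F [-0.8 -0.6 -0. ]
shift/40mm [-0.042 -0.041 -0.059]
```

View pics/wrist2.png

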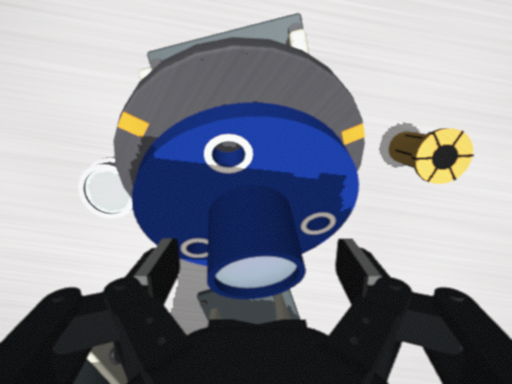

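The tube at (255,250) lies between the open pads, so I close on it.

{"fn": "drive_tool", "kwargs": {"commands": "0 0 -0.04 -0.04 0; 0.3 0 -0.04 -0.04 0; 1 0 -0.04 -0.04 0; 1 0 -0.04 -0.04 0; 1 0 -0.04 -0.04 0; 1 0 -0.04 -0.04 0", "newtons": 30}}

```text
t: 2.92
tool_pos: [0.5775, 0.0591, 0.1558]
tool_rot: [2.142, 0.17, -2.135]
contact_force: [-2.0, -0.6, 6.0]
opening: 0.0477
```

```bash
python3 -c "
from go import *
rel([.5750,.0585,.152])
print(ctrl.get_obs()['wrist_torque'])
for s in('side','scene'):
  im,_,_,_=grab(s,s+'3')
  b=(175,165,275,250) if s=='side' else (230,130,330,215)
  cv2.imwrite(f'pics/{s}3z.png',cv2.resize(im[b[1]:b[3],b[0]:b[2]],None,fx=6,fy=6,interpolation=cv2.INTER_CUBIC))"
```

```text
t 2.9167 pos [0.5775 0.0591 0.1558] toolx [ 0.003 -0.    -1.   ] y az -80.9 q6 1.39 open 0.0477 F [-2.  -0.6  6. ]
shift/40mm [0.094 0.005 0.064]
[0.02575955 0.29048493 0.04713179]
```

View pics/side3z.png

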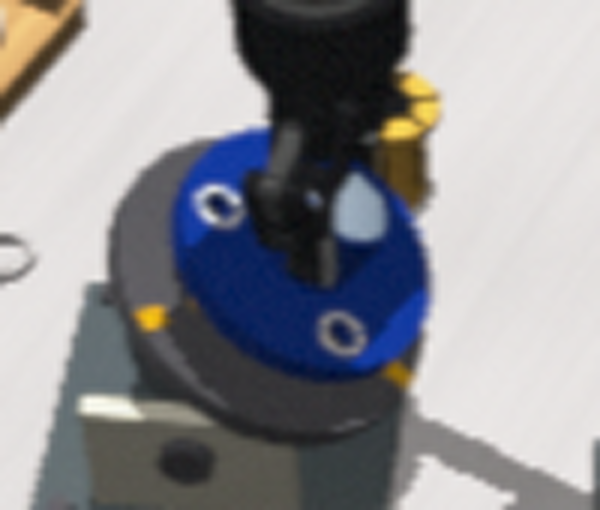

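View pics/scene3z.png

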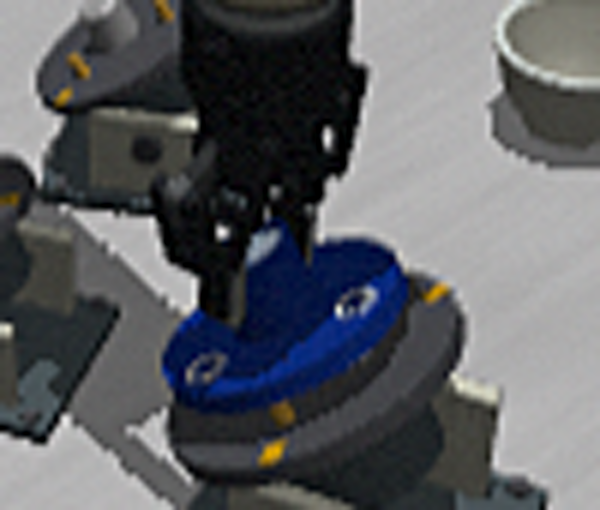

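{"fn": "drive_tool", "kwargs": {"commands": "1 -0.03 0 0 -0.7; 1 -0.03 0 0 -1.4; 1 -0.03 0 0 -2.1; 1 -0.03 0 0 -2.8; 1 -0.03 0 0 -3.5; 1 -0.03 0 0 -4.2; 1 -0.03 0 0 -4.9; 1 -0.03 0 0 -4.9"}}

```text
t: 3.68
tool_pos: [0.5784, 0.0572, 0.1583]
tool_rot: [1.89, 0.563, -1.881]
contact_force: [-3.4, -5.3, 8.1]
opening: 0.0462
```

```bash
python3 -c "
from go import *
rel([.5750,.0585,.152])
from wr import *
grab('wrist','wrist4')
analyse('wrist4',(95,0,400,300))"
```

```text
t 3.6833 pos [0.5784 0.0572 0.1583] toolx [ 0.006 -0.005 -1.   ] y az -56.39 q6 0.96 open 0.0462 F [-3.4 -5.3  8.1]
shift/40mm [ 0.157 -0.076  0.053]
plane az -149.38 tilt 29.4 15326
mec rel H mm 0.6 0.9 r 64.0 axial 34.76
mark [193.1  92.3] 444 ang -137.0 mod 103.0 r 71.9
mark [371.5 184.8] 151 ang 102.8 mod 102.8 r 74.4
ring [246.4 160.6] 697 ang -161.1 mod 78.9 r 43.3
ring [330.  235.9] 173 ang 83.7 mod 83.7 r 48.9
```

View pics/wrist4.png

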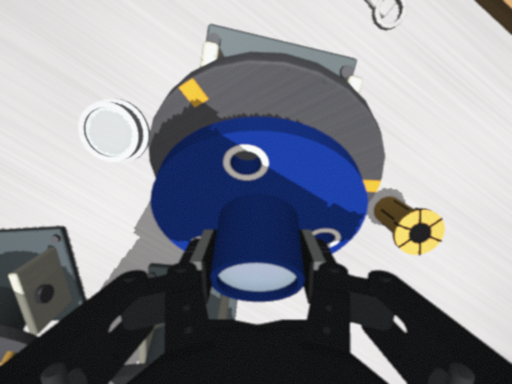

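{"fn": "drive_tool", "kwargs": {"commands": "-1 -0.05 0 0 0; -1 -0.1 0 0 0; -1 -0.1 0 0 0; -1 -0.1 0 0 0.7; -1 -0.1 0 0 2; -1 -0.1 0 0 3.3; -1 -0.1 0 0 4.6; -1 -0.1 0 0 4.9"}}

```text
t: 4.4
tool_pos: [0.576, 0.0596, 0.1579]
tool_rot: [2.14, 0.166, -2.142]
contact_force: [-0.1, 0.6, -0.4]
opening: 0.0854
```

```bash
python3 -c "
from go import *
from wr import *
grab('wrist','wrist5')
rel([.5750,.0585,.153])
analyse('wrist5',(95,0,400,300),az=-158.5)"
```

```text
t 4.45 pos [0.576  0.0596 0.1579] toolx [-0.001  0.    -1.   ] y az -81.04 q6 1.39 open 0.0855 F [ 0.2 -0.5 -0.8]
shift/40mm [0.122 0.023 0.028]
plane az -158.26 tilt 30.03 16037
mec rel H mm 0.8 0.2 r 64.1 axial 31.75
mark [144.  130.4] 398 ang -137.5 mod 102.5 r 71.9
mark [351.6 138.2] 261 ang 101.8 mod 101.8 r 72.6
ring [208.2 166. ] 677 ang -162.7 mod 77.3 r 46.5
ring [327.2 208.4] 327 ang 78.7 mod 78.7 r 46.7
ring [210.7 254.5] 77 ang -48.1 mod 71.9 r 51.5
```

View pics/wrist5.png

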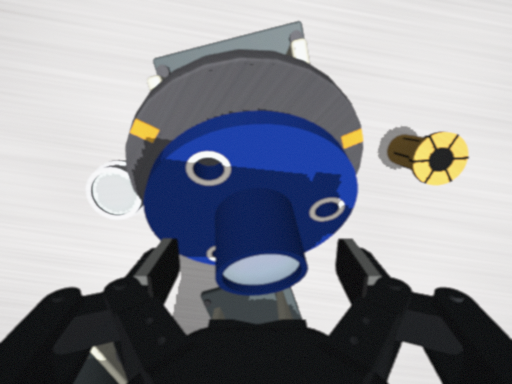

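{"fn": "drive_tool", "kwargs": {"commands": "0 0 0 0 -0.6; 0.3 0 0 0 -0.6; 1 0 0 0 -0.6; 1 0 0 0 -0.6; 1 0 0 0 -0.6; 1 0 0 0 -1.3; 1 0 0 0 -2.1; 1 0 0 0 -2.9"}}

```text
t: 5.12
tool_pos: [0.5768, 0.0582, 0.1589]
tool_rot: [1.994, 0.415, -1.992]
contact_force: [-1.0, -4.9, 3.2]
opening: 0.0462
```

{"fn": "drive_tool", "kwargs": {"commands": "1 0 0 0 -0.7; 1 0 0 0 -1.4; 1 0 0 0 -1.4; -1 0 0 0 -1.4; -1 0 0 0 -1.4; -1 0 0 0 -1.4"}}

```text
t: 5.62
tool_pos: [0.5758, 0.0598, 0.1578]
tool_rot: [1.92, 0.526, -1.923]
contact_force: [-0.6, -0.2, -0.6]
opening: 0.0801
```

```bash
python3 -c "
from go import *
from wr import *
grab('wrist','wrist6')
rel([.5750,.0585,.157])
analyse('wrist6',(95,0,400,300),az=-158.5)"
```

```text
t 5.6667 pos [0.5758 0.0597 0.1578] toolx [-0.001  0.001 -1.   ] y az -59.44 q6 1.01 open 0.0846 F [-0.2  0.1  0.7]
shift/40mm [0.02  0.016 0.034]
plane az -158.32 tilt 29.98 15957
mec rel H mm 0.7 -0.5 r 64.3 axial 31.7
mark [191.8  94.2] 446 ang -137.5 mod 102.5 r 71.9
mark [375.8 178. ] 179 ang 102.1 mod 102.1 r 73.9
ring [229.6 158.3] 616 ang -151.7 mod 88.3 r 45.8
ring [334.6 225.8] 304 ang 89.4 mod 89.4 r 46.6
ring [210.8 243.4] 95 ang -36.5 mod 83.5 r 51.3
```

View pics/wrist6.png

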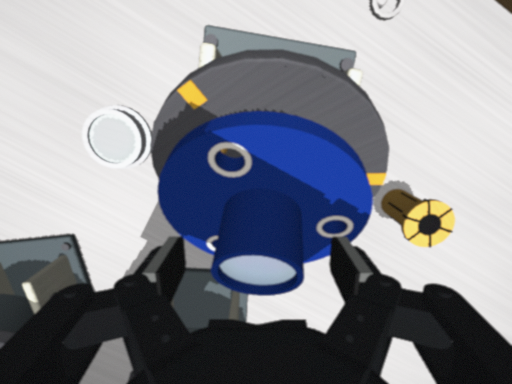

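{"fn": "drive_tool", "kwargs": {"commands": "-1 0 0 0 1.3; -1 0 0 0 2.6; -1 0 0 0 4; 0.3 0 0 0 4; 1 0 0 0 4; 1 0 0 0 4; 1 0 0 0 4; 1 0 0 0 3.4"}}

```text
t: 6.33
tool_pos: [0.5762, 0.0585, 0.1589]
tool_rot: [2.093, 0.249, -2.095]
contact_force: [0.1, -2.0, -1.0]
opening: 0.0467
```

{"fn": "drive_tool", "kwargs": {"commands": "1 0 0 0 -0.7; 1 0 0 0 -1.4; 1 0 0 0 -2.1; 1 0 0 0 -2.9; 1 0 0 0 -3.8; 1 0 0 0 -3.8; -1 0 0 0 -3.8; -1 0 0 0 -3.8"}}

```text
t: 7.0
tool_pos: [0.5763, 0.0593, 0.1584]
tool_rot: [1.899, 0.556, -1.899]
contact_force: [-0.1, 0.5, -0.7]
opening: 0.0688
```

{"fn": "drive_tool", "kwargs": {"commands": "-1 0 0 0 0; -1 0 0 0 0"}}

```text
t: 7.17
tool_pos: [0.5761, 0.0596, 0.1583]
tool_rot: [1.898, 0.556, -1.899]
contact_force: [-0.4, 0.9, 0.9]
opening: 0.0853
```

```bash
python3 -c "
from go import *
from wr import *
grab('wrist','wrist7')
rel([.5750,.0585,.157])
analyse('wrist7',(95,0,400,300),az=-158.5)"
```

```text
t 7.2167 pos [0.5761 0.0596 0.1584] toolx [-0.  0. -1.] y az -57.38 q6 0.98 open 0.0859 F [ 0.4  0.3 -0.3]
shift/40mm [0.034 0.007 0.038]
plane az -158.28 tilt 30.03 14687
mec rel H mm 0.8 0.7 r 64.2 axial 11.74
mark [196.8  92.1] 446 ang -137.6 mod 102.4 r 71.9
mark [375.4 182.4] 191 ang 101.9 mod 101.9 r 73.6
ring [336.  195.4] 400 ang 128.0 mod 8.0 r 45.4
```

View pics/wrist7.png

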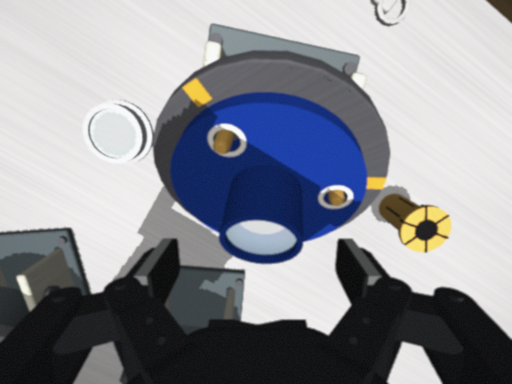

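The holder dropped onto the studs. Flange height is 11.7 mm, exactly 20.0 mm below the riding height, at 30.0° tilt, and brass shows in both holes. I back off and check again.

{"fn": "drive_tool", "kwargs": {"commands": "-1 -0.4 0 0 0; -1 -1.2 0 0 0; -1 -2 0 0 0; -1 -2.8 0.3 0.5 0; -1 -2.8 0.6 1.3 0; -1 -2.8 0.8 2 0; -1 -2.8 0.8 2 0; -1 -2.8 0.8 2 0"}}

```text
t: 7.88
tool_pos: [0.5257, -0.0113, 0.2708]
tool_rot: [1.901, 0.554, -1.899]
contact_force: [0.0, -0.9, -0.4]
opening: 0.0855
```

```bash
python3 -c "
from go import *
from wr import *
rel([.5750,.0585,.157])
for s,b in(('side',(165,165,275,260)),('scene',(235,140,335,245))):
  im,_,_,_=grab(s,s+'8')
  analyse(s+'8',b,az=-158.5,lift=0)
  cv2.imwrite(f'pics/{s}8z.png',cv2.resize(im[b[1]:b[3],b[0]:b[2]],None,fx=5.5,fy=5.5,interpolation=cv2.INTER_CUBIC))
cv2.imwrite('pics/all8.png',np.hstack([cv2.resize(load(s+'8')[0],(400,300)) for s in('side','scene')]))"
```

```text
t 7.8833 pos [ 0.5257 -0.0113  0.2708] toolx [ 0.001  0.    -1.   ] y az -57.5 q6 0.84 open 0.0855 F [ 0.  -0.9 -0.4]
shift/40mm [ 2.846 -0.81  -1.975]
plane az -158.88 tilt 29.84 440
mec rel H mm -0.3 -1.4 r 64.3 axial 12.14
mark [199.8 217.5] 17 ang -138.4 mod 101.6 r 73.5
mark [241.3 226.9] 9 ang -17.4 mod 102.6 r 71.9
ring [209.5 212.2] 40 ang -142.4 mod 97.6 r 44.7
plane az -158.13 tilt 30.12 361
mec rel H mm -1.8 2.7 r 64.1 axial 14.21
mark [275.  204.9] 11 ang 100.7 mod 100.7 r 69.3
ring [294.2 179.8] 8 ang -137.1 mod 102.9 r 50.1
ring [274.3 197.3] 17 ang 95.3 mod 95.3 r 44.8
```

View pics/side8z.png

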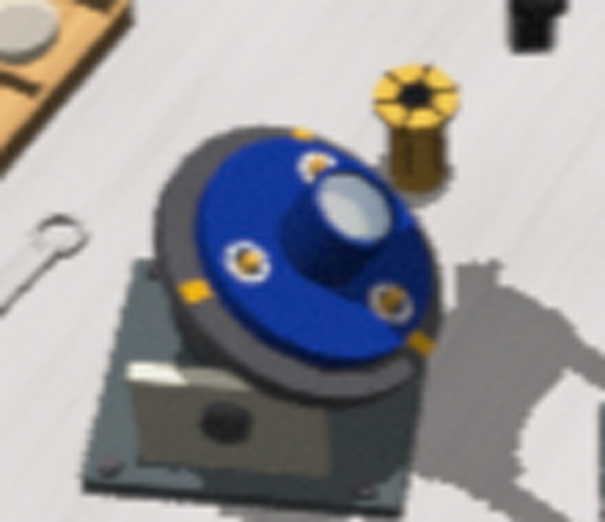

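View pics/scene8z.png

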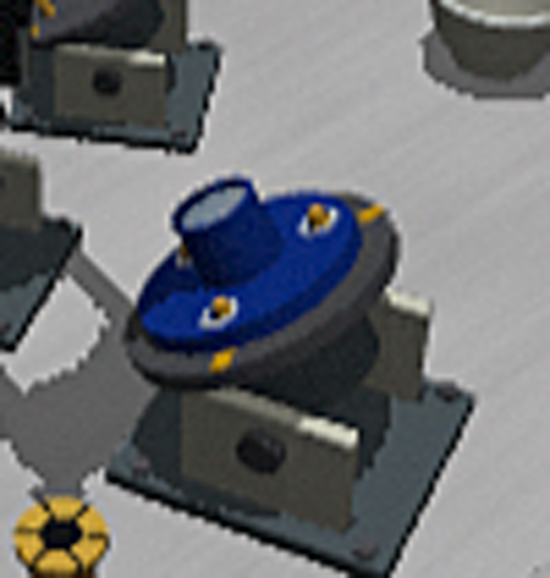

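View pics/all8.png

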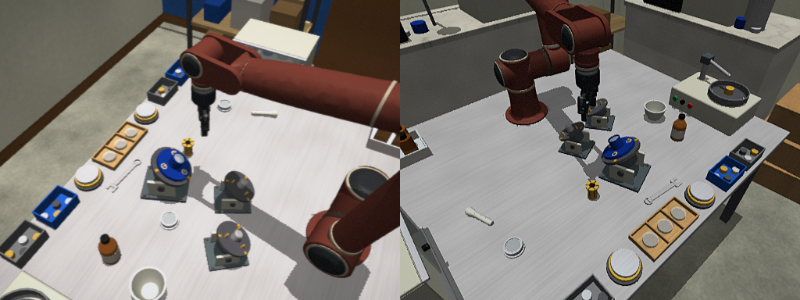

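All three holes show brass studs, the flange lies on the faceplate, and the bystanders are where they were. The scene camera reads 14.2 mm, so before handing in I compare it with its own reading from before the move.

```bash
python3 -c "
from wr import *
analyse('scene0',(245,155,325,245),az=-158.5);analyse('side0',(175,175,265,260),az=-158.5)" | grep mec
```

```text
mec rel H mm -0.6 2.5 r 63.9 axial 34.27
mec rel H mm -0.8 -2.3 r 65.4 axial 31.37
```

```bash
python3 -c "
from station import ctrl
print(ctrl.finish_job())"
```

```text
the job is handed in; nothing more can be done
None
```

The lens holder is home on the faceplate with all three studs through its holes, and I handed the job in at about 8 s on the robot's clock. `finish_job` gives no verdict.

**What I did:** The tool can only point straight down, so I gripped the tube across the lean. I turned the holder about 42° in three grip, turn and release strokes. After the last release it dropped down the nose onto the studs by itself, so I did not push it. I then backed the open gripper clear.

**Final checks:**
- **Seating:** brass shows in all three holes. The flange top sits 11.7 mm above the face by the wrist camera (12 mm is home), at 30.0° tilt.
- **Drop:** the wrist camera measured 20.0 mm, the scene camera 20.1 mm and the side camera 19.2 mm, against 20 mm expected.
- **Disagreement:** the scene camera's absolute height reads about 2 mm high (14.2 mm). It read equally high before the move, so I took it as calibration offset. Final hole angles from partly hidden rings scattered by several degrees (95–103° against marks at about 102°), so I relied on the visible studs and the drop.
- **Bystanders:** none looked disturbed in the final views, and measured wrist forces stayed around 10 N or less.

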